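# Latch the ball tray's handle and hold the tray level over the rinsing bowl

### The job

I want to rinse the two grinding balls with the wash bottle. While the tray stands on the bench, swing its folded carrying handle up until it snaps into its catch, so that the tray cannot swing under the jet; then lift the tray by the grip of the handle and carry it, without letting either ball out of its pocket or disturbing anything else, to over the middle of the steel bowl. Finish while still holding it there, level and still, about 8 cm above the bowl's rim: do not put it down.

Things in the scene. Friction and masses are not known exactly. Their poses are not given: they have to be found in the camera images.
- tray: Steel ball tray, 108 (x) by 124 mm (y), 0.65 to 0.8 kg, loose on rubber feet: it can slide or tip over. Origin: centre of its underside, z up. Plate top at z = 20 mm, side rims to 30 mm. Two 4 mm brackets at y = -60 and +60 mm (x -30 to +22 mm) rise to z = 94 mm and carry the handle's pivots at x = 0, z = 50 mm. Of its six pockets two hold a ball; a ball rolls out at about 30 degrees of tilt.
- handle (a joint): Swing of the tray's U-shaped handle about the tray's +y axis. 0 = folded, legs leaning to the tray's -x side, 30 degrees above level; 1.047 = upright, stop at 1.055. Slightly stiff, stays about where left (start 0 to 0.3). From 0.33 on its legs ride over two sprung buttons (1 to 1.5 N at the grip), which spring out behind them when the handle is fully up and keep it there. In the catch: above 1.0.
- handle_grip (a point): Centre of the handle's black cross bar (the grip), 90 mm from the pivot axis. The bar lies along the tray's y axis, 124 mm long between the legs; upright it is 12 mm thick along the tray's x, 16 mm high, flat-sided, its centre 140 mm above the tray's underside. It turns with the handle.
- pocket_3 (a point): Middle of the mouth of one of the two pockets in use, a round hole 13 mm across at x = -22, y = +36 mm in the tray's frame, level with the plate's top.
- pocket_5 (a point): Middle of the mouth of the other pocket in use, a round hole 13 mm across at x = +22, y = 0 mm in the tray's frame, level with the plate's top.
- ball_big_center (a point): Centre of the larger loose steel ball, 25 mm in diameter, 64 g, in one of the two pockets in use; seated, its centre is 11 mm above the pocket's mouth.
- ball_small_center (a point): Centre of the smaller loose steel ball, 20 mm in diameter, 33 g, in the other pocket; seated, its centre is 8 mm above the pocket's mouth.
- bowl: Round open steel bowl, 190 mm across, rim 55 mm above the bench, 0.5 kg, loose. Origin: centre of its underside. It may stand to the left or to the right of the tray.
- wash_bottle: Bystander: white wash bottle with red cap and bent spout, 69x110x206 mm, behind the work. Origin: centre of its underside.
- beaker: Bystander: small empty glass beaker, 57 mm wide, 68 mm high, behind the work. Origin: centre of its underside.
- tip_box: Bystander: box of pipette tips with open clear lid, 73x118x74 mm, behind the work. Origin: centre of its underside.
- forceps: Bystander: steel forceps, 135 mm long, 8 mm high, lying at the front right. Origin: centre of the underside.

How it is judged:
By the outcome, as a careful person would: the job done as asked, in the order asked, and still so for the second after the job is handed in, while the arm keeps its last pose, push and grip.
It also fails if it takes over 48 s, if anything falls off the work surface, if the arm or the gripper's body presses on something with over 40 N, if the wrist force passes 120 N, or if a joint passes its speed limit or range.

### The arm

A 7-joint arm with a two-finger parallel gripper is mounted at the origin on a cart in front of the work surface, level with it; the furniture and walls round the work are solid. World frame = base frame: x ahead of the robot, y to its left, z up, the work surface at z = 0. Lengths are in m, angles in rad, forces in N, time in s.
With the tool pointing down it reaches from about 0.4 to 0.9 m from the base axis. Payload 5.6 kg.
Tool frame: the origin (TCP) lies midway between the tips of the shut fingers; the grasp point (between the pads) lies 19 mm behind it; y points along the fingers, z is the direction in which the jaws open and shut, and the axes are right-handed (so a half turn about y gives the same grasp; the last joint's range is limited). The gripper opens to 92 mm and grips with 3 to 60 N. Pads are 20 mm wide; open, the fingers measure 128 mm over their backs; the gripper's body (75 mm by 189 mm) begins 69 mm behind the grasp point.
Start: joints at [-0.043, 0.468, -0.012, 1.603, 0.006, 1.071, -0.056], TCP at [0.65, -0, 0.215] pointing down, gripper open.
Joint ranges: [-2.53, 2.53], [-0.31, 2.02], [-1.57, 1.55], [0.28, 2.44], [-1.29, 4.43], [0.15, 1.84], [-2.92, 2.92]. Speed limits (rad/s): [2.57, 2.57, 3.14, 3.14, 3.14, 3.14, 3.14].

### API

Orientations are given as a 3x3 rotation matrix whose columns are the frame's x, y, z axes.
In Python, from station import env, effector, solver, viewer, workorder, search_frame, tip_of gives the robot as it stands. Calls block until the motion is done:
- env.reach(position, orientation): joint-space move of the TCP to a pose.
- env.movel(position, frame=None, rate=0.15): straight line of the TCP; frame=None keeps the orientation; rate is the mean speed in m/s.
- env.goto_joints(angles): joint-space move.
- effector.release() and effector.grasp(squeeze=None): open the fingers fully, or close them until they stop; squeeze is the grip in N (None keeps the last).
- env.pause(seconds).
- solver.inverse_kinematics(position, orientation): joint angles nearest the present ones, or None.
- env.sense(): the state.
- viewer.read_camera(name): name is "scene" or "side" or "wrist"; returns (picture, depth): 480x640x3 uint8, red, green, blue; 480x640 float32, m along the optical axis (not along the pixel's ray), 0 where there is no reading.
- viewer.camera_info(name): a dict with "intrinsics" (3x3 intrinsics, pixels), "eye" and "rotation" of the camera in the world; the wrist camera has in their place "T_tool_cam" (4x4, takes a point from camera to tool coordinates, whose origin is the TCP and whose axes are the tool frame's). Camera axes: x right, y up, looking along -z (the intrinsics and any distortion apply to the point x, -y, -z); pixel columns grow to the right and rows downward; lengths in m; the calibration is good to about 2 mm. A picture is of the moment at which its call begins: read the wrist's pose just before it. camera_info takes no time and is no camera call.
A pose or a line that the arm cannot do raises env.PlanningError and nothing moves.
- workorder.finish_job(): hands the job in, once; it reports no verdict.
Trained networks look in the newest picture that a camera, given by its name, has taken for a name from the list of things; names that differ only in an ending like _2 or _b are one class to them, and where a whole thing is asked for, a point or a joint stands for the part that bears it (a point fixed in the world has none). Each returns a list of dicts, best first, with "score" (0 to 1); they miss things now and then, are a little off and sometimes report something else, mostly with a low value. They report only what shows in the picture. A call takes as long as a camera call.
- search_frame(camera, name): "at" ([x, y, z] in m, in world coordinates, good to about 4 mm: the middle of the surface that is visible of it).
- tip_of(camera, name): "at" ([x, y, z] in m, in world coordinates, good to about 4 mm: a listed point, or the origin of a listed thing).
The state is a dict: "t": time; "joint_positions": joint angles; "joint_velocities": joint speeds; "tau": joint torques, N m; "ee_pos": TCP position; "tcp_rot": TCP orientation; "wrist_force": force on the tool from outside, world axes, zero at the start; "moment": the same for the moment, N m; "gripper_width": finger opening in m.
Only numpy, scipy, OpenCV 4.12 (cv2) and the standard library are available. Lean on these libraries where they do the work, as an engineer would, in place of code of your own. Each camera call takes 0.05 s, during which the arm holds its last target. There are 200 camera calls.

## Working session

There is one attempt and no reset: what is moved stays moved. The work goes in short steps, each a Python script; the robot and the scene stay as the last script left them, time stands still between calls to the robot, and variables do not carry over. Pictures are saved under pics/ and viewed, on a budget of 10 in all, crops included, one or two more only if the job needs it, and the job is handed in when it is done.

```bash
mkdir -p pics; ls; cat > h.py <<'E'
import numpy as np, cv2
from station import env, effector, solver, viewer, workorder, search_frame, tip_of
def snap(cam,name):
    p,d=viewer.read_camera(cam); cv2.imwrite(f'pics/{name}.png',p[:,:,::-1]); return p,d
def cloud(cam,d):
    i=viewer.camera_info(cam);K=i["intrinsics"];v,u=np.mgrid[:480,:640]
    c=np.stack([(u-K[0][2])/K[0][0]*d,-(v-K[1][2])/K[1][1]*d,-d],-1)
    if 'eye' in i: return c@np.array(i['rotation']).T+np.array(i['eye'])
    T=np.array(i['T_tool_cam']); s=env.sense()
    return (c@T[:3,:3].T+T[:3,3])@np.array(s['tcp_rot']).T+np.array(s['ee_pos'])
E
python3 - <<'E'
from h import *
np.set_printoptions(precision=3,suppress=True)
for c in("scene","side"):
    p,d=snap(c,c+'0'); i=viewer.camera_info(c); print(c,{k:v for k,v in i.items()})
    np.save(f'{c}0.npy',cloud(c,d))
    for n in("tray","handle_grip","pocket_3","pocket_5","ball_big_center","ball_small_center","bowl","wash_bottle","beaker","tip_box","forceps"):
        print(n,[(np.round(r['at'],3),round(r['score'],2)) for r in tip_of(c,n)[:2]])
print(env.sense())
a=[cv2.imread(f'pics/{c}0.png') for c in("scene","side")]
E
```

```text
pics
scene {'intrinsics': array([[553.299,   0.   , 317.126],
       [  0.   , 553.299, 246.696],
       [  0.   ,   0.   ,   1.   ]]), 'eye': array([ 0.006, -0.642,  0.938]), 'rotation': array([[ 0.625,  0.578, -0.525],
       [-0.781,  0.467, -0.416],
       [ 0.005,  0.669,  0.743]])}
tray [(array([0.537, 0.017, 0.002]), 0.89)]
handle_grip [(array([ 0.473, -0.015,  0.104]), 0.57)]
pocket_3 [(array([0.557, 0.031, 0.018]), 0.94), (array([0.5  , 0.042, 0.019]), 0.87)]
pocket_5 [(array([0.557, 0.031, 0.018]), 0.94), (array([0.5  , 0.042, 0.019]), 0.87)]
ball_big_center [(array([0.502, 0.04 , 0.03 ]), 0.54)]
ball_small_center [(array([0.555, 0.028, 0.029]), 0.57)]
bowl [(array([ 0.523, -0.302,  0.004]), 0.61)]
wash_bottle [(array([ 0.748, -0.086,  0.002]), 0.73)]
beaker [(array([0.745, 0.108, 0.001]), 0.56)]
tip_box [(array([ 0.742, -0.275, -0.003]), 0.85)]
forceps [(array([ 0.412, -0.455, -0.   ]), 0.76)]
side {'intrinsics': array([[572.209,   0.   , 317.099],
       [  0.   , 572.209, 236.148],
       [  0.   ,   0.   ,   1.   ]]), 'eye': array([ 0.04 , -1.038,  0.91 ]), 'rotation': 
[... 548 characters left out ...]
]
beaker [(array([0.743, 0.107, 0.003]), 0.89), (array([ 0.529, -0.304, -0.   ]), 0.69)]
tip_box []
forceps [(array([0.743, 0.105, 0.003]), 0.75), (array([0.499, 0.038, 0.03 ]), 0.55)]
{'t': 1.2, 'joint_positions': array([-0.043,  0.468, -0.012,  1.603,  0.006,  1.071, -0.056]), 'joint_velocities': array([ 0.001, -0.001,  0.   ,  0.   ,  0.001,  0.002,  0.   ]), 'tau': array([  0.   , -52.043,  -0.012, -24.406,  -0.057,   0.011,  -0.   ]), 'ee_pos': array([ 0.65 , -0.   ,  0.215]), 'tcp_rot': array([[-0., -0.,  1.],
       [-1., -0., -0.],
       [ 0., -1., -0.]]), 'wrist_force': array([-0.758, -0.503, -0.739]), 'moment': array([ 0.028, -0.023, -0.027]), 'gripper_width': 0.09214629928505039}
```

View pics/scene0.png

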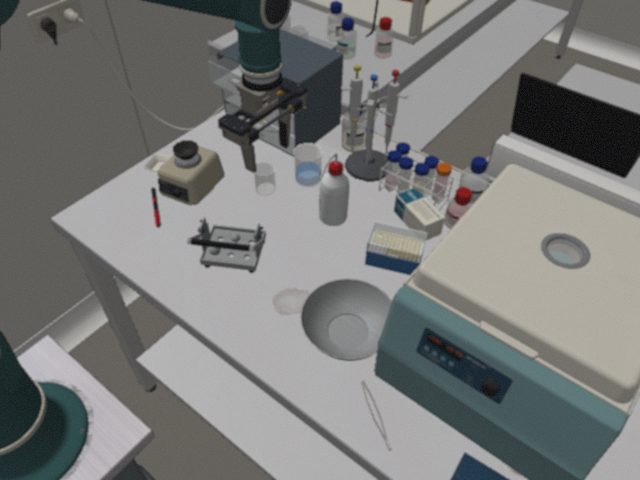

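View pics/side0.png

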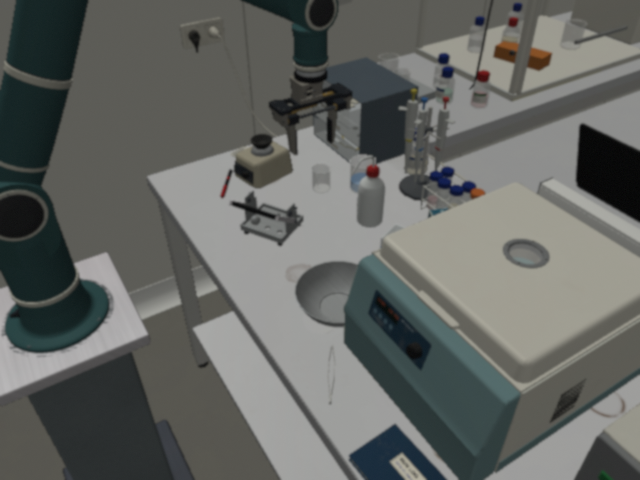

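Both views show the tray at about (0.538, 0.017), seen near (230,248) in the scene image. It is yawed about 27°, with the handle folded towards the robot. The bowl is at (0.526, -0.302), near (348,320) in the scene image. A tall centrifuge stands to the right of the bowl. Next I'll check obstacle clearances and the IK along the swing arc.

```bash
cat >> h.py <<'E'
np.set_printoptions(precision=3,suppress=True)
def rot(yaw,tilt):   # tilt = handle leg angle from vertical (0 = upright), leaning to -x
    tx=np.array([np.cos(yaw),np.sin(yaw),0]); Z=np.array([0,0,1.])
    r=-np.sin(tilt)*tx+np.cos(tilt)*Z      # pivot -> grip
    t=np.cos(tilt)*tx+np.sin(tilt)*Z       # raising direction
    return np.stack([np.cross(-r,t),-r,t],1),r
def pose(piv,yaw,tilt,rad=.09):  # TCP so that grasp point is at radius rad
    R,r=rot(yaw,tilt); return piv+r*(rad-.019),R
E
python3 - <<'E'
from h import *
for c in("scene","side"):
    P=np.load(f'{c}0.npy'); x,y,z=P.reshape(-1,3).T
    for zz in(.1,.2,.3):
        for x0 in (.3,.4,.5,.6):
            m=(x>x0)&(x<x0+.1)&(z>zz)&(z<zz+.1)&(y<-.36)&(y>-1); print(c,zz,x0,m.sum(),np.percentile(y[m],98) if m.sum() else None)
    m=(x>.43)&(x<.53)&(y>-.08)&(y<.06)&(z>.085)&(z<.13); Q=np.stack([x,y,z],1)[m]; 
    p0,p1=Q.mean(0),np.linalg.svd(Q-Q.mean(0))[2][0]; s=(Q-p0)@p1; print(p0,p1,np.degrees(np.arctan2(p1[1],p1[0])),s.min(),s.max(),len(Q))
    ts=np.array([.538,.017,0])
yaw=np.radians(27);piv=np.array([.538,.017,.05])
q=None
for t in(0.92,.7,.5,.3,.1,0):
    for rad in(.09,.19): 
        p,R=pose(piv,yaw,t,rad); print(t,rad,p,solver.inverse_kinematics(p,R))
E
```

```text
scene 0.1 0.3 0 None
scene 0.1 0.4 11586 -0.41397611175572707
scene 0.1 0.5 20 -0.4019461008422217
scene 0.1 0.6 0 None
scene 0.2 0.3 0 None
scene 0.2 0.4 1011 -0.4157238393418632
scene 0.2 0.5 20031 -0.41895012871030995
scene 0.2 0.6 9927 -0.4244186683642643
scene 0.3 0.3 0 None
scene 0.3 0.4 0 None
scene 0.3 0.5 0 None
scene 0.3 0.6 0 None
[ 0.475 -0.018  0.107] [-0.455  0.89  -0.017] 117.09903809161888 -0.07022800300984203 0.07078864799885762 465
side 0.1 0.3 0 None
side 0.1 0.4 8846 -0.4183979742865679
side 0.1 0.5 1432 -0.766571915255148
side 0.1 0.6 1216 -0.7674813895537459
side 0.2 0.3 0 None
side 0.2 0.4 754 -0.42130728992600724
side 0.2 0.5 18640 -0.4274613355433134
side 0.2 0.6 9987 -0.4308495188044815
side 0.3 0.3 0 None
side 0.3 0.4 0 None
side 0.3 0.5 0 None
side 0.3 0.6 0 None
[ 0.478 -0.023  0.107] [-0.477  0.879  0.006] 118.51938600337415 -0.06577680328998524 0.07613863165881603 307
0.92 0.09 [ 0.488 -0.009  0.093] None
0.92 0.19 [ 0.417 -0.045  0.154] None
0.7 0.09 [ 0.497 -0.004  0.104] None
0.7 0.19 [ 0.44  -0.033  0.181] None
0.5 0.09 [0.508 0.002 0.112] [ 0.616  0.32  -0.573  2.322 -0.651  0.152  1.201]
0.5 0.19 [ 0.465 -0.02   0.2  ] [ 0.175  0.008  0.003  2.357 -0.701  0.466  1.234]
0.3 0.09 [0.519 0.007 0.118] [ 0.211  0.293 -0.23   2.191 -0.175  0.402  0.622]
0.3 0.19 [ 0.493 -0.006  0.213] [ 0.168  0.084 -0.132  2.165 -0.224  0.642  0.671]
0.1 0.09 [0.532 0.014 0.121] [ 0.057  0.359 -0.145  2.032  0.02   0.661  0.38 ]
0.1 0.19 [0.523 0.009 0.22 ] [ 0.068  0.207 -0.14   1.966 -0.013  0.878  0.411]
0 0.09 [0.538 0.017 0.121] [ 0.007  0.408 -0.123  1.949  0.069  0.789  0.316]
0 0.19 [0.538 0.017 0.221] [ 0.015  0.28  -0.13   1.864  0.043  1.     0.338]
```

```bash
cat >> h.py <<'E'
yaw=np.radians(27.3); piv=np.array([.538,.018,.05])
def P(tau,u,rad):   # TCP at radius rad along tool axis, tangential offset u
    R,r=rot(yaw,tau); return piv+r*rad+R[:,2]*u,R
def F(R):
    s=env.sense(); return R.T@s['wrist_force']
E
python3 - <<'E'
from h import *
seq=[(.4,-.025,.19),(.4,-.025,.066),(.4,.04,.066),(.3,.04,.068),(.2,.04,.07),(.1,.04,.071),(0,.04,.071),(0,.05,.071)]
for s in seq: print(s,P(*s)[0],solver.inverse_kinematics(*P(*s)))
a=P(*seq[0]); env.reach(*a); 
p,R=P(*seq[1]); env.movel(p,R,rate=.1); s=env.sense(); print(s['t'],s['ee_pos'],p,F(R))
snap('scene','s1'); snap('wrist','w1')
im=np.hstack([cv2.resize(cv2.imread('pics/s1.png')[120:340,120:340],(400,400)),cv2.resize(cv2.imread('pics/w1.png'),(400,300))[:,:] if 0 else cv2.copyMakeBorder(cv2.resize(cv2.imread('pics/w1.png'),(400,300)),0,100,0,0,0)]);cv2.imwrite('pics/c1.png',im)
E
```

```text
(0.4, -0.025, 0.19) [ 0.452 -0.026  0.215] [ 0.162 -0.023 -0.01   2.302 -0.434  0.577  0.96 ]
(0.4, -0.025, 0.066) [ 0.495 -0.004  0.101] [ 0.4    0.296 -0.359  2.305 -0.449  0.237  0.971]
(0.4, 0.04, 0.066) [0.548 0.023 0.126] [ 0.275  0.309 -0.307  2.185 -0.285  0.315  0.731]
(0.3, 0.04, 0.068) [0.554 0.026 0.127] [ 0.163  0.327 -0.227  2.11  -0.123  0.442  0.538]
(0.2, 0.04, 0.07) [0.56  0.03  0.127] [ 0.083  0.36  -0.176  2.03  -0.028  0.572  0.422]
(0.1, 0.04, 0.071) [0.567 0.033 0.125] [ 0.023  0.406 -0.145  1.947  0.033  0.699  0.344]
(0, 0.04, 0.071) [0.574 0.036 0.121] [-0.024  0.461 -0.124  1.861  0.075  0.824  0.29 ]
(0, 0.05, 0.071) [0.582 0.041 0.121] [-0.031  0.475 -0.123  1.839  0.076  0.833  0.284]
3.55 [ 0.495 -0.005  0.102] [ 0.495 -0.004  0.101] [ 0.384 -0.714 -0.999]
```

View pics/c1.png

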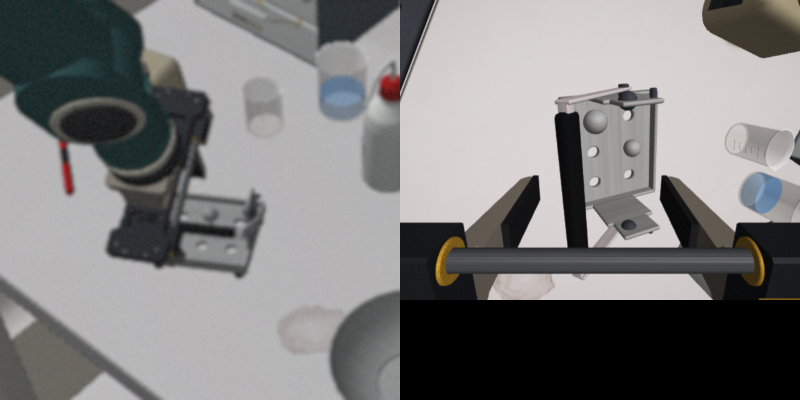

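The wrist view shows the black bar at about (570,180), lying between the open fingers. Both balls are seated, at (595,122) and (632,148). Now I'll push the handle up in steps and watch the force.

```bash
python3 - <<'E'
from h import *
for s in [(.4,.0,.066),(.4,.02,.066),(.4,.036,.066),(.3,.038,.068),(.2,.038,.07),(.1,.038,.071),(0.03,.038,.071)]:
    p,R=P(*s); env.movel(p,R,rate=.06); print(s,round(env.sense()['t'],2),F(R))
snap('scene','s2'); snap('wrist','w2')
im=np.hstack([cv2.resize(cv2.imread('pics/s2.png')[120:340,120:340],(400,400)),cv2.copyMakeBorder(cv2.resize(cv2.imread('pics/w2.png'),(400,300)),0,100,0,0,0)]);cv2.imwrite('pics/c2.png',im)
E
```

```text
(0.4, 0.0, 0.066) 4.22 [-0.393  0.619  0.595]
(0.4, 0.02, 0.066) 4.7 [0.549 0.088 0.774]
(0.4, 0.036, 0.066) 5.12 [-0.553  0.356 -0.955]
(0.3, 0.038, 0.068) 5.46 [-0.952 -0.452 -0.411]
(0.2, 0.038, 0.07) 5.72 [ 0.734 -0.188 -0.841]
(0.1, 0.038, 0.071) 6.0 [ 0.631  0.842 -0.619]
(0.03, 0.038, 0.071) 6.25 [-1.055 -0.559 -0.295]
```

View pics/c2.png

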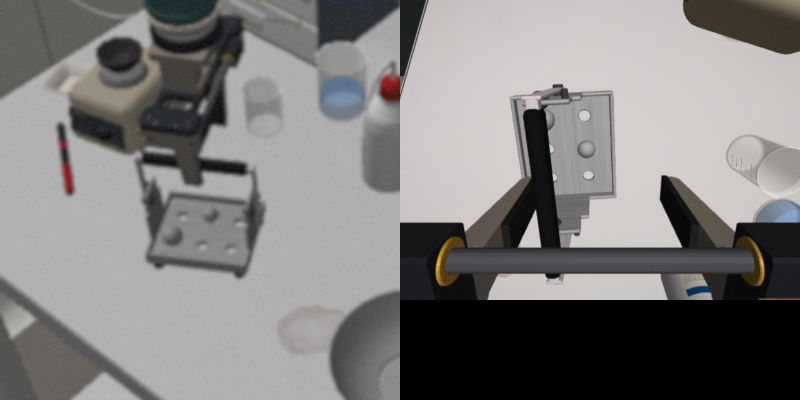

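The handle is almost upright, with the finger pad behind the bar, and both balls are still in place. I'll measure the tray and bar again, then push in small steps until I feel the stop.

```bash
cat >> h.py <<'E'
def Fm(R,n=12):
    a=[]
    for _ in range(n): env.pause(.02); a.append(F(R))
    return np.mean(a,0)
def look(names=("tray","handle_grip","pocket_3","ball_big_center","ball_small_center","bowl"),cams=("scene","side","wrist")):
    for c in cams:
        viewer.read_camera(c)
        for n in names: print(c,n,[(np.round(r['at'],3),round(r['score'],2)) for r in tip_of(c,n)[:2]])
E
python3 - <<'E'
from h import *
look(("tray","handle_grip","pocket_3"))
for u in (.038,.040,.042,.044,.046,.048,.050,.052):
    p,R=P(0,u,.071); env.movel(p,R,rate=.03); f=Fm(R); print(u,round(env.sense()['t'],2),f)
    if f[2]<-2.5: break
look(("tray","handle_grip","pocket_3"))
E
```

```text
scene tray [(array([0.533, 0.015, 0.004]), 0.82)]
scene handle_grip [(array([0.531, 0.017, 0.139]), 0.61)]
scene pocket_3 [(array([0.556, 0.029, 0.02 ]), 0.63), (array([0.5  , 0.04 , 0.019]), 0.61)]
side tray [(array([ 0.535,  0.02 , -0.003]), 0.83)]
side handle_grip [(array([0.537, 0.02 , 0.143]), 0.95)]
side pocket_3 [(array([0.557, 0.03 , 0.02 ]), 0.96), (array([0.501, 0.04 , 0.022]), 0.74)]
wrist tray [(array([0.537, 0.02 , 0.001]), 0.93)]
wrist handle_grip [(array([0.534, 0.011, 0.137]), 0.96)]
wrist pocket_3 [(array([0.496, 0.041, 0.018]), 0.79), (array([0.557, 0.032, 0.02 ]), 0.62)]
0.038 7.4 [-0.125 -0.004 -0.032]
0.04 7.85 [-0.085  0.064 -0.156]
0.042 8.3 [ 0.054 -2.646 -3.694]
scene tray [(array([0.535, 0.015, 0.002]), 0.63)]
scene handle_grip [(array([0.535, 0.024, 0.139]), 0.68), (array([0.5  , 0.037, 0.018]), 0.44)]
scene pocket_3 [(array([0.553, 0.031, 0.02 ]), 0.88), (array([0.498, 0.039, 0.02 ]), 0.72)]
side tray [(array([ 0.54 ,  0.02 , -0.002]), 0.83)]
side handle_grip [(array([0.542, 0.022, 0.141]), 0.81)]
side pocket_3 [(array([0.558, 0.031, 0.021]), 0.96), (array([0.503, 0.041, 0.022]), 0.75)]
wrist tray [(array([ 0.54 ,  0.025, -0.   ]), 0.76), (array([0.556, 0.03 , 0.018]), 0.15)]
wrist handle_grip [(array([0.54 , 0.018, 0.138]), 0.93), (array([0.557, 0.035, 0.029]), 0.15)]
wrist pocket_3 [(array([0.501, 0.04 , 0.019]), 0.66), (array([0.557, 0.032, 0.022]), 0.57)]
```

```bash
python3 - <<'E'
from h import *
p,R=P(0,.043,.071); env.movel(p,R,rate=.03); print('push',Fm(R))
piv+=.0015*np.array([-np.sin(yaw),np.cos(yaw),0])
p,R=P(0,.003,.071); env.movel(p,R,rate=.06); print('back',Fm(R))
effector.grasp(4); s=env.sense(); print('grip',s['gripper_width'],Fm(R))
for u in(.0,-.003): 
    p,R=P(0,u,.071); env.movel(p,R,rate=.03); print('pull',u,Fm(R),env.sense()['t'])
look(("tray","handle_grip","pocket_3"))
snap('side','s3'); snap('wrist','w3')
im=np.hstack([cv2.resize(cv2.imread('pics/s3.png')[160:260,210:310],(400,400),interpolation=2),cv2.copyMakeBorder(cv2.resize(cv2.imread('pics/w3.png'),(400,300)),0,100,0,0,0)]);cv2.imwrite('pics/c3.png',im)
E
```

```text
push [ 0.034 -2.377 -3.713]
back [-0.125 -0.115 -0.293]
grip 0.012512141886920325 [-0.022 -2.899 -4.084]
pull 0.0 [0.002 2.885 0.148] 12.1833
pull -0.003 [0.67  2.444 0.535] 12.6333
scene tray [(array([ 0.534,  0.018, -0.002]), 0.92)]
scene handle_grip [(array([0.534, 0.021, 0.139]), 0.77)]
scene pocket_3 [(array([0.556, 0.032, 0.02 ]), 0.75), (array([0.502, 0.042, 0.016]), 0.63)]
side tray [(array([ 0.534,  0.019, -0.003]), 0.95)]
side handle_grip [(array([0.539, 0.018, 0.143]), 0.74)]
side pocket_3 [(array([0.557, 0.028, 0.022]), 0.88), (array([0.503, 0.042, 0.022]), 0.87)]
wrist tray [(array([ 0.539,  0.018, -0.   ]), 0.67)]
wrist handle_grip [(array([0.536, 0.015, 0.139]), 0.8)]
wrist pocket_3 [(array([0.558, 0.03 , 0.018]), 0.82), (array([0.498, 0.042, 0.02 ]), 0.78)]
```

View pics/c3.png

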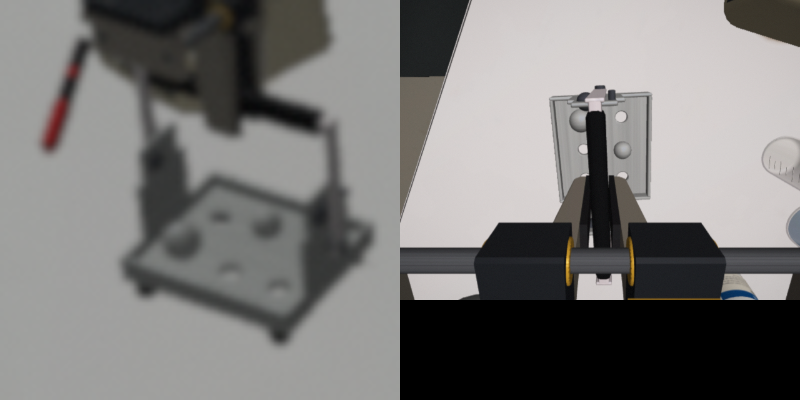

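```bash
python3 - <<'E'
from h import *
piv+=.0015*np.array([-np.sin(yaw),np.cos(yaw),0])
for u in(-.001,.001,.003,.005,.002,-.001,-.003,-.005,-.006): 
    p,R=P(0,u,.071); env.movel(p,R,rate=.03); f=Fm(R); print(u,f,env.sense()['t'])
    if f[2]>2: break
E
```

```text
-0.001 [0.442 0.056 0.461] 13.7833
0.001 [ 0.092 -1.298 -0.202] 14.2333
0.003 [-0.311 -5.22  -4.797] 14.6833
0.005 [-0.435 -4.915 -5.037] 15.1333
0.002 [-0.025  1.852 -2.255] 15.5833
-0.001 [0.096 5.633 0.099] 16.0333
-0.003 [-0.19   5.298  0.583] 16.4833
-0.005 [-0.07   4.666  0.495] 16.9333
-0.006 [0.008 4.511 2.064] 17.3833
```

The handle meets a hard stop when pushed forward. Pulled back, it moves freely for only about 6 mm and then resists firmly, so it is in its catch. Next I'll grip hard, lift a little and check.

```bash
python3 - <<'E'
from h import *
piv+=.0015*np.array([-np.sin(yaw),np.cos(yaw),0])
p,R=P(0,.0005,.071); env.movel(p,R,rate=.03); effector.grasp(50); print(env.sense()['gripper_width'],Fm(R))
env.movel(p+[0,0,.03],rate=.03); print(Fm(R))
env.movel(p+[0,0,.14],rate=.08); s=env.sense(); print(Fm(R),s['ee_pos'],s['t'])
for c in("scene","side"):
    Q=np.load(f'{c}0.npy').reshape(-1,3); r=np.hypot(Q[:,0]-.526,Q[:,1]+.302)
    m=(r<.102)&(Q[:,2]>.046)&(Q[:,2]<.07); q=Q[m]
    A=np.c_[2*q[:,:2],np.ones(len(q))]; k=np.linalg.lstsq(A,(q[:,:2]**2).sum(1),rcond=None)[0]
    print(c,len(q),k[:2],np.sqrt(k[2]+k[0]**2+k[1]**2),np.percentile(Q[r<.102,2],99))
look(("tray","handle_grip","pocket_3","ball_big_center","ball_small_center","bowl"))
snap('side','s4'); snap('wrist','w4')
im=np.hstack([cv2.resize(cv2.imread('pics/s4.png')[90:270,190:370],(400,400),interpolation=2),cv2.copyMakeBorder(cv2.resize(cv2.imread('pics/w4.png'),(400,300)),0,100,0,0,0)]);cv2.imwrite('pics/c4.png',im)
E
```

```text
0.011382113222583267 [-0.735 -5.362 -5.198]
[-0.083  8.054 -0.142]
[ 0.361  8.26  -0.056] [0.537 0.02  0.26 ] 21.0417
scene 703 [ 0.527 -0.308] 0.09150886848871946 0.05479972473198891
side 438 [ 0.528 -0.308] 0.09179004791004722 0.0544198783202338
scene tray [(array([0.534, 0.018, 0.141]), 0.82), (array([0.744, 0.108, 0.002]), 0.72)]
scene handle_grip [(array([0.536, 0.017, 0.28 ]), 0.72), (array([0.741, 0.108, 0.001]), 0.46)]
scene pocket_3 [(array([0.501, 0.04 , 0.157]), 0.89), (array([0.556, 0.031, 0.157]), 0.78)]
scene ball_big_center [(array([0.505, 0.04 , 0.166]), 0.57), (array([0.537, 0.02 , 0.28 ]), 0.48)]
scene ball_small_center [(array([0.556, 0.03 , 0.168]), 0.53), (array([0.534, 0.021, 0.141]), 0.44)]
scene bowl [(array([ 0.526, -0.307,  0.006]), 0.95)]
side tray [(array([0.536, 0.019, 0.134]), 0.79)]
side handle_grip [(array([0.539, 0.019, 0.283]), 0.68)]
side pocket_3 [(array([0.503, 0.041, 0.161]), 0.79), (array([0.559, 0.029, 0.161]), 0.73)]
side ball_big_center [(array([0.501, 0.041, 0.17 ]), 0.53)]
side ball_small_center []
side bowl [(array([ 0.531, -0.304,  0.   ]), 0.74)]
wrist tray [(array([0.537, 0.019, 0.14 ]), 0.78)]
wrist handle_grip [(array([0.536, 0.019, 0.279]), 0.97)]
wrist pocket_3 [(array([0.556, 0.029, 0.16 ]), 0.91), (array([0.499, 0.046, 0.158]), 0.7)]
wrist ball_big_center [(array([0.498, 0.043, 0.173]), 0.88)]
wrist ball_small_center [(array([0.557, 0.034, 0.168]), 0.88)]
wrist bowl []
```

View pics/c4.png

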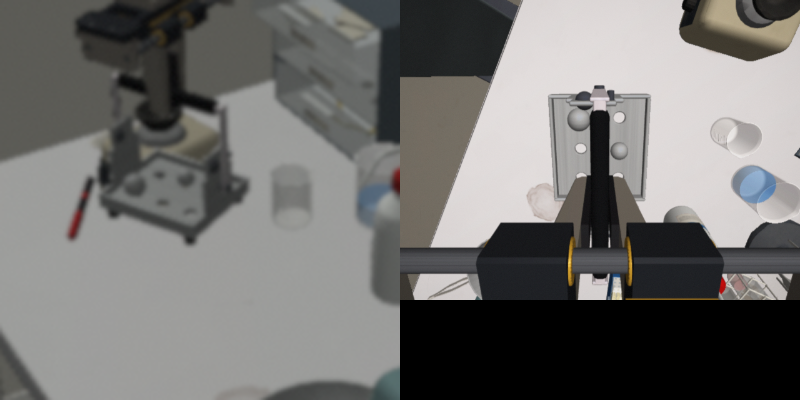

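The tray hangs level and both balls are seated. The bowl centre is at about (0.527, -0.305) with its rim at 0.055. Now I'll carry the tray there.

```bash
python3 - <<'E'
from h import *
R,_=rot(np.radians(10),0)
T=np.array([.527,-.305,.256]); s=env.sense()['ee_pos']
env.movel((s+T)/2*[1,1,0]+[0,0,.26],rot(np.radians(18),0)[0],rate=.08)
env.movel(T,R,rate=.07); env.pause(.5); s=env.sense(); print(Fm(R),s['ee_pos'],s['t'],np.abs(s['joint_velocities']).max())
look(("tray","handle_grip","pocket_3","ball_big_center","ball_small_center","bowl"))
p,d=snap('wrist','w5'); C=cloud('wrist',d); snap('side','s5')
loc=(C.reshape(-1,3)-T)@rot(np.radians(10),0)[0]  # tool coords x,y(down),z
q=C.reshape(-1,3); m=(q[:,2]>.148)&(q[:,2]<.164)&(np.abs(loc[:,2])<.045)&(np.abs(loc[:,0])<.055)
k=np.linalg.lstsq(np.c_[q[m,:2]-T[:2],np.ones(m.sum())],q[m,2],rcond=None)[0]; print('plate',m.sum(),k)
im=np.hstack([cv2.resize(cv2.imread('pics/s5.png')[140:340,250:450],(400,400),interpolation=2),cv2.copyMakeBorder(cv2.resize(cv2.imread('pics/w5.png'),(400,300)),0,100,0,0,0)]);cv2.imwrite('pics/c5.png',im)
E
```

```text
[-0.065  8.356 -0.204] [ 0.527 -0.305  0.256] 27.5417 0.0013939419974796263
scene tray [(array([ 0.526, -0.312,  0.136]), 0.75), (array([0.743, 0.11 , 0.001]), 0.61)]
scene handle_grip [(array([ 0.527, -0.306,  0.273]), 0.94), (array([ 0.548, -0.301,  0.163]), 0.23)]
scene pocket_3 [(array([ 0.547, -0.299,  0.153]), 0.59), (array([ 0.495, -0.276,  0.153]), 0.57)]
scene ball_big_center [(array([ 0.502, -0.276,  0.166]), 0.49)]
scene ball_small_center [(array([ 0.55 , -0.3  ,  0.162]), 0.4)]
scene bowl []
side tray [(array([ 0.526, -0.304,  0.132]), 0.73)]
side handle_grip [(array([ 0.528, -0.304,  0.276]), 0.67)]
side pocket_3 [(array([ 0.5  , -0.274,  0.156]), 0.95), (array([ 0.55 , -0.302,  0.156]), 0.61)]
side ball_big_center [(array([ 0.497, -0.272,  0.161]), 0.61), (array([ 0.751, -0.086,  0.   ]), 0.55)]
side ball_small_center [(array([ 0.546, -0.3  ,  0.163]), 0.52)]
side bowl [(array([ 0.527, -0.305, -0.   ]), 0.69)]
wrist tray [(array([ 0.528, -0.304,  0.133]), 0.93)]
wrist handle_grip [(array([ 0.526, -0.308,  0.271]), 0.66)]
wrist pocket_3 [(array([ 0.55 , -0.303,  0.152]), 0.75), (array([ 0.496, -0.273,  0.153]), 0.69)]
wrist ball_big_center [(array([ 0.499, -0.274,  0.164]), 0.86)]
wrist ball_small_center [(array([ 0.548, -0.3  ,  0.16 ]), 0.9)]
wrist bowl []
plate 9666 [0.004 0.    0.154]
```

View pics/c5.png

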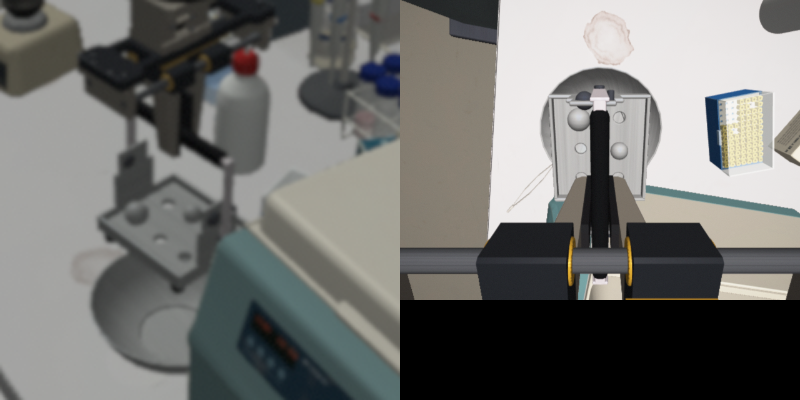

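The tray is centred over the bowl and level to about 0.2°. Its underside is at about 0.134 m, both balls are seated and nothing is moving. I'm handing it in.

```bash
python3 -c "
from h import *
workorder.finish_job(); print(env.sense()['t'])"
```

```text
the job is handed in; nothing more can be done
the job is handed in; nothing more can be done
```

The tray is held over the middle of the bowl with the handle in its catch and both balls still in their pockets. I handed it in at about 29 s of the 48 s allowed.

- **Handle:** I pushed it up with the open finger until it hit a hard stop at about 3.7 N. I then gripped the bar lightly and tested it. It stopped firmly going forward (about 5 N), moved freely for about 6 mm going back, then resisted at about 2 N, so I took it as caught. The free play was slightly more than the 5 mm I worked out from the description. I had no direct reading of the catch.
- **Lift and carry:** I gripped at 50 N, lifted straight up and carried the tray over, turning it slightly to clear the centrifuge. The wrist carried about 8.3 N, which fits the tray plus balls.
- **Last checks before hand-in:**
  - The tray was at about (0.527, -0.306), against the bowl centre at (0.527, -0.305).
  - Its underside was about 0.134 m up, roughly 79 mm above the rim.
  - The plate was level to about 0.2°, the arm was still, and the camera pictures showed both balls seated.
- **Disagreements:** The scene camera put the tray 7 mm further to the right than the other two cameras did. I did not check the bystander objects one by one at the end, but nothing looked moved in the last pictures.

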